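Put the loaded socket tray away in its slotted holder

ROBOT

A 7-joint arm with a two-finger parallel gripper is mounted at the origin on the work surface. World frame = base frame: x ahead of the robot, y to its left, z up, the work surface at z = 0. Lengths are in m, angles in rad, forces in N, time in s.
With the tool pointing down it reaches from about 0.425 to 0.95 m from the base axis. Payload 4.7 kg.
Tool frame: the origin (TCP) lies on the centre line of the jaws, within the pads' length; the fingertips stand robot.nose_length ahead of it and the grasp point (between the pads) lies 8 mm behind it (robot.nose_length is the distance from the TCP to the fingertips, in m); z points along the fingers, y is the line along which they close (so a half turn about z gives the same grasp; the last joint's range is limited). The gripper opens to 85 mm and grips with 20 to 120 N. Pads are 22 mm wide; open, the fingers measure 114 mm over their backs; the gripper's body (76 mm by 85 mm) begins 54 mm behind the grasp point. The pads swing forward as they close: fully open they stand 13 mm farther back than shut.
Start: joints at [1.321, 0.469, -0.049, 1.532, 0.024, 1.141, -0.082], TCP at [0.148, -0.659, 0.242] pointing down, gripper open.
Joint ranges: [-2.59, 2.59], [-0.33, 1.99], [-1.39, 1.29], [0.1, 2.45], [-1.04, 4.18], [0.21, 1.99], [-2.66, 2.66]. Speed limits (rad/s): [2.57, 2.57, 3.14, 3.14, 3.14, 3.14, 3.14].

INTERFACE

Orientations are given as [roll, pitch, yaw] about the fixed x, y, z axes, in that order (R = Rz(yaw) Ry(pitch) Rx(roll)).
In Python, from plant import robot gives the robot as it stands. Calls block until the motion is done:
- robot.goto(position, orientation): joint-space move of the TCP to a pose.
- robot.move_straight(position, vel=0.15, attitude=None, contact_N=None): straight line of the TCP; attitude=None keeps the orientation; vel is the mean speed in m/s. With contact_N (N) it stops when the force on the tool has changed by that much, and returns True; else False.
- robot.move_joints(angles): joint-space move.
- robot.grip(opening, strength=None): opening from 0.0 (shut) to 1.0 (fully open); strength is the grip in N (None keeps the last); returns when the fingers have stopped.
- robot.sleep(seconds).
- robot.inverse_kinematics(position, orientation): joint angles nearest the present ones, or None.
- robot.sense(): the state.
- robot.grab_frame(name): name is "side" or "top" or "wrist"; returns a dict with "image" (400x640x3 uint8, red, green, blue), "range_z" (400x640 float32, m along the optical axis (not along the pixel's ray), 0 where there is no reading), "fx", "fy", "cx", "cy" (pixels), "R" (3x3) and "t" (3): a world point X has camera coordinates R X + t. Camera axes: x right, y down, z forward; pixel columns grow to the right and rows downward; lengths in m; the calibration is good to about 2 mm. A picture is of the moment at which its call begins.
A pose or a line that the arm cannot do raises robot.IKError and nothing moves.
- robot.close_job(): hands the job in; it is judged then, once.
The state is a dict: "t": time; "joint_pos": joint angles; "joint_velocities": joint speeds; "effort": joint torques, N m; "tcp_pos": TCP position; "tcp_rot": TCP orientation; "wrist_force": force on the tool from outside, world axes, zero at the start; "torque": the same for the moment, N m; "opening": opening from 0.0 (shut) to 1.0 (fully open); "gripper_force": force on a finger pad.
Only numpy, scipy, OpenCV 4.12 (cv2) and the standard library are available. Lean on these libraries where they do the work, as an engineer would, in place of code of your own. Each camera call takes 0.05 s, during which the arm holds its last target. There are 200 camera calls.

TASK

Set the drilling jig down over the two steel pegs of the plywood hand tray, until it sits flat on the tray. Then carry the loaded tray by its bar to the empty bench holder that it fits (the wider of the two) and slide it in under the lips from the open front, either end first, until it is fully home against the back stop, and let go. Keep the three sockets in their compartments, and do not knock the bottle, the wood offcut, the tin or the screwdriver.

Things in the scene. Friction and masses are not known exactly. Their poses are not given: they have to be found in the camera images.
- tray: Loose plywood hand tray. Origin: centre of underside, z up. Plate 140 (x) x 150 (y) x 10. Over its middle a dark bar along x, 128 long, 16 thick, 72 to 92 high, on end posts at x=+-57 (14 x 18). At -y three open compartments (x -66 to 66, y -62 to -14, wall tops 28 high) hold the sockets; at +y two steel pegs. Fits its holder either way round. Mass 0.35 kg.
- tray_bar (a point): Middle of the tray's bar, 82 mm above the tray's underside; the axes are those of the tray (bar along x). Grip here from above across y.
- tray_pegs (a point): Midway between the two pegs on the tray's plate, at (0, 45, 10) mm in the tray's frame; same axes. The pegs stand 20 mm either side of it along x, 9 mm in diameter, 16 mm high above the plate, with tapered tips.
- jig: Loose drilling jig, 0.15 kg: aluminium block 64 (x) x 30 (y) x 20 high, two upright through holes of 12 mm at x=+-20, between them a dark grip 26 (x) x 20 (y), 20 to 50 high. Origin: centre of underside, z up. Half a turn about z is the same shape. Seated, its underside lies on the tray's plate; the tray's bar is then 27 mm from the grip's y side, so grip it across x.
- socket_a: Loose steel socket, upright cylinder 26 mm diameter, 26 high, in one of the tray's end compartments (x = -43). Origin: centre of the underside.
- socket_b: Loose steel socket, 29 mm diameter, 28 high, in the tray's middle compartment. Origin: centre of the underside.
- socket_c: Loose steel socket, 22 mm diameter, 24 high, in the tray's other end compartment (x = +43). Origin: centre of the underside.
- wide_holder: Fixed wooden slotted holder; a tray slides in along +x from its open front. Floor 8 thick, x -70 to 70; back stop's face at x=70. Slot 156 wide (y), 8 to 24 high, under two lips (10 thick) that leave 134 open above; overall 184 wide, 34 high. Two flared cheeks guide in from x=-91 (200 over all). Origin: on the bench below the home point of a tray's centre.
- wide_home (a point): In the wide holder, on its floor, 8 mm above the bench: the tray's origin lies here when home. Axes of the holder (x = direction of insertion).
- narrow_holder: Fixed holder of the same make, empty, slot only 116 mm wide (overall 144, 160 over the flared cheeks): too narrow for this tray. Same axes, depth and height, origin likewise.
- bottle: Bystander: black drinking bottle with steel cap, 64 mm diameter, 186 high, standing. Origin: centre of its base.
- offcut: Bystander: pale wood offcut 60 x 40 x 45 mm high. Origin: centre of its underside.
- tin: Bystander: closed steel tin, 60 mm diameter, 60 high, standing beside the way into the wide holder. Origin: centre of its base.
- screwdriver: Bystander: screwdriver 200 mm long, lying beyond the tray along y. Origin: middle of its length, on the bench, its x axis from handle to tip.
Things that resemble listed ones, but are neither listed nor needed, are in the scene too. Several things look just like the jig: the one meant starts farthest to the robot's right.

How it is judged:
On the way:
1. the jig sits flat on the tray over both pegs (horizontal distance between jig and tray_pegs below 0.005 m and z of jig in the frame of tray_pegs between -0.003 and 0.004 m and angle between the x axis of jig and the x axis of tray, either way round below 0.12 rad and angle between the z axis of jig and the z axis of tray, either way round below 0.06 rad), for 0.2 s.
At the end, for the whole second after the job is handed in: Tray flat in the wide holder: within 4 mm of the back stop, 6 mm sideways, 3 mm in height, 0.06 rad yaw, 0.03 rad tilt. Jig on both pegs: within 5 mm sideways, 4 mm of flat, 0.12 rad yaw, 0.06 rad tilt. All three sockets in their compartments. Tray and jig at rest (all of step 1 and x of tray in the frame of wide_home between -0.004 and 0.004 m and y of tray in the frame of wide_home between -0.006 and 0.006 m and z of tray in the frame of wide_home between -0.003 and 0.003 m and angle between the x axis of tray and the x axis of wide_holder, either way round below 0.06 rad and angle between tray's own z axis and vertical below 0.03 rad and y of socket_a in the frame of tray between -0.06 and -0.016 m and x of socket_a in the frame of tray between -0.066 and 0.066 m and z of socket_a in the frame of tray between 0.005 and 0.04 m and y of socket_b in the frame of tray between -0.06 and -0.016 m and x of socket_b in the frame of tray between -0.066 and 0.066 m and z of socket_b in the frame of tray between 0.005 and 0.04 m and y of socket_c in the frame of tray between -0.06 and -0.016 m and x of socket_c in the frame of tray between -0.066 and 0.066 m and z of socket_c in the frame of tray between 0.005 and 0.04 m and linear speed of each of tray, jig below 0.02 m/s); the robot touches nothing.
It fails at once if a socket comes out of the tray (z of any of socket_a, socket_b, socket_c in the frame of tray above 0.05 m or z of any of socket_a, socket_b, socket_c in the frame of tray below -0.005 m or distance between any of socket_a, socket_b, socket_c and tray above 0.085 m).
It fails at once if the bottle, the offcut, the tin or the screwdriver is shoved more than 30 mm, or the bottle tipped over (distance of any of bottle, offcut, tin, screwdriver from where it was at the start of the episode above 0.03 m or angle between bottle's own z axis and vertical above 0.4 rad).
It also fails if it takes over 67 s, if anything falls off the work surface, if the arm or the gripper's body presses on something with over 40 N, if the wrist force passes 120 N, or if a joint passes its speed limit or range.

## Working session

There is one attempt and no reset: what is moved stays moved. The work goes in short steps, each a Python script; the robot and the scene stay as the last script left them, time stands still between calls to the robot, and variables do not carry over. Pictures are saved under pics/ and viewed, at most 10 in all, crops included, and the job is handed in when it is done.

```bash
mkdir -p pics; ls; python3 - <<'E'
from plant import robot
import cv2,numpy as np,pickle
d={}
for n in("top","side"):
    f=robot.grab_frame(n); d[n]=f; cv2.imwrite(f"pics/{n}0.png",f["image"][:,:,::-1])
    print(n,f["fx"],f["cx"],f["cy"],np.round(-f["R"].T@f["t"],3),np.round(f["R"],3).tolist(),(f["range_z"]>0).mean())
pickle.dump(d,open("f0.pkl","wb"))
s=robot.sense();print(s["t"],s["tcp_rot"],s["opening"],robot.nose_length)
E
```

```text
pics
top 428.25774100840204 320.6018807960131 192.4908109590171 [ 0.397 -0.039  1.235] [[-0.014, -1.0, -0.028], [-0.984, 0.018, -0.176], [0.176, 0.025, -0.984]] 0.9960703125
side 498.06652572041827 317.0311665871086 200.46402086246604 [-0.161  0.708  0.905] [[-0.695, -0.719, 0.013], [-0.447, 0.418, -0.791], [0.563, -0.555, -0.612]] 0.99594921875
0.1 [-3.13982300e+00  5.92382198e-05  2.20842431e-01] 1.0031758084318132 0.011
```

View pics/top0.png

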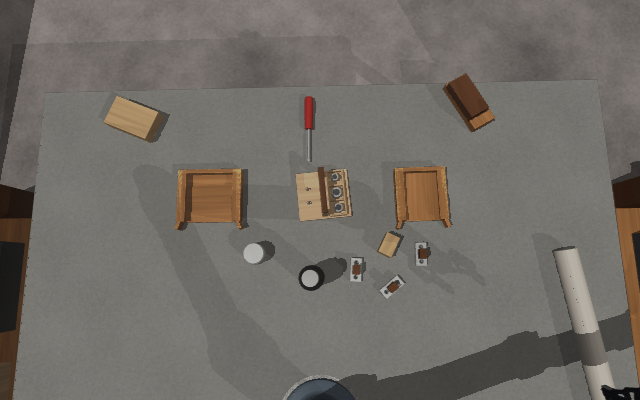

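View pics/side0.png

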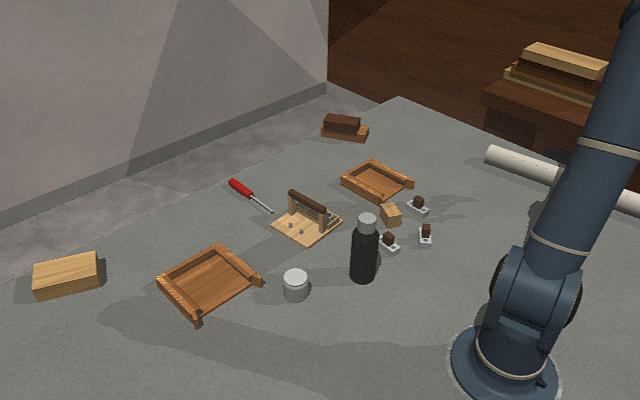

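Top view: the tray is at (324,194) with its pegs on the left (+y), and the holders are at (210,197), wide, and (422,195), narrow. The tin is at (254,252), the bottle at (311,277), the offcut at (389,244) and the screwdriver at (309,130). The jig lookalikes are at (357,269), (392,286) and (422,254). Image right is -y, so the one farthest to the robot's right is (422,254). I'll confirm that in a crop.

```bash
cat > h.py <<'E'
import numpy as np,cv2
def cloud(f):
    v,u=np.mgrid[:400,:640]; z=f["range_z"]
    c=np.stack([(u-f["cx"])/f["fx"]*z,(v-f["cy"])/f["fy"]*z,z],-1)
    P=(c-f["t"])@f["R"]; P[z<=0]=np.nan; return P
def ray(f,u,v,h):
    d=f["R"].T@np.array([(u-f["cx"])/f["fx"],(v-f["cy"])/f["fy"],1]); c=-f["R"].T@f["t"]
    return c+d*(h-c[2])/d[2]
def rect(pts): # min area rect in world xy
    (c,s,a)=cv2.minAreaRect(np.float32(pts[:,:2]*1000)); return np.round(c,1),np.round(s,1),round(a,1)
E
python3 - <<'E'
import pickle;from h import *
d=pickle.load(open("f0.pkl","rb"));f=d["top"];P=cloud(f)
im=f["image"][:,:,::-1]
a=cv2.resize(im[230:310,340:440],None,fx=5,fy=5,interpolation=cv2.INTER_CUBIC)
b=cv2.resize(im[155:235,290:360],(350,400),interpolation=cv2.INTER_CUBIC)
cv2.imwrite("pics/crop1.png",cv2.hconcat([a[:, :450],b]))
np.set_printoptions(suppress=True,precision=4)
print("bench z",np.nanmedian(P[300:340,100:300,2]))
rois=dict(jig=(405,237,440,272),j2=(340,252,370,285),j3=(375,272,410,302),tray=(285,160,362,228),wide=(165,155,255,240),narrow=(385,155,460,236),tin=(235,235,275,270),bottle=(285,240,335,300),offcut=(372,228,404,260),sd=(295,85,325,166))
for n,(x0,y0,x1,y1) in rois.items():
    p=P[y0:y1,x0:x1].reshape(-1,3); q=p[p[:,2]>0.012 if n!="sd" else p[:,2]>.008]
    print(n,len(q),"zmax",np.round(np.percentile(q[:,2],[50,98]),3),rect(q))
    zt=np.percentile(q[:,2],97); t=q[q[:,2]>zt-.008]; print("   top",len(t),rect(t),np.round(t.mean(0),4))
E
```

```text
bench z 8.187466538573502e-05
jig 235 zmax [0.021 0.053] (array([ 435.3, -285.4]), array([29.9, 61.2]), 90.0)
   top 77 (array([ 435.5, -285.5]), array([19.8, 24.5]), 89.2) [ 0.4358 -0.2851  0.0491]
j2 226 zmax [0.021 0.053] (array([ 395.6, -103. ]), array([29.8, 64.1]), 84.1)
   top 66 (array([ 395.1, -102.6]), array([16.6, 24.2]), 89.0) [ 0.3949 -0.1028  0.0497]
j3 242 zmax [0.021 0.054] (array([ 347.4, -200. ]), array([30.1, 64. ]), 39.6)
   top 73 (array([ 347.1, -199.8]), array([20.2, 24.9]), 42.9) [ 0.3472 -0.2001  0.0496]
tray 1091 zmax [0.029 0.095] (array([628.6, -12.9]), array([175.5, 148.9]), 4.9)
   top 264 (array([610.9, -14.6]), array([125.6,  15.8]), 4.7) [ 0.6102 -0.0146  0.0914]
wide 1449 zmax [0.033 0.038] (array([602.3, 313.3]), array([190.5, 174.9]), 90.0)
   top 1116 (array([601.9, 314.4]), array([188.3, 174. ]), 90.0) [0.618  0.3135 0.034 ]
narrow 1367 zmax [0.033 0.04 ] (array([ 586.2, -274.7]), array([193.6, 184.5]), 1.8)
   top 1048 (array([ 586.2, -274.6]), array([193.5, 184.5]), 1.9) [ 0.6069 -0.2911  0.0343]
tin 403 zmax [0.059 0.064] (array([443. , 175.3]), array([56.7, 56.7]), 27.0)
   top 302 (array([443.8, 177.7]), array([53. , 53.3]), 67.8) [0.4439 0.1779 0.0599]
bottle 519 zmax [0.149 0.189] (array([376.8,  16.6]), array([61.9, 62.6]), 17.6)
   top 234 (array([376.8,  16.9]), array([38.9, 38.9]), 43.7) [0.3768 0.017  0.1858]
offcut 353 zmax [0.045 0.049] (array([ 473.1, -200.4]), array([40.4, 84.7]), 62.7)
   top 301 (array([ 462.1, -194.7]), array([39.8, 59.5]), 63.0) [ 0.4617 -0.1946  0.0451]
sd 331 zmax [0.021 0.029] (array([810.7,  26.5]), array([ 24.6, 199.5]), 89.4)
   top 195 (array([859.6,  24.2]), array([20.9, 98.7]), 89.6) [0.8598 0.0252 0.0238]
```

View pics/crop1.png

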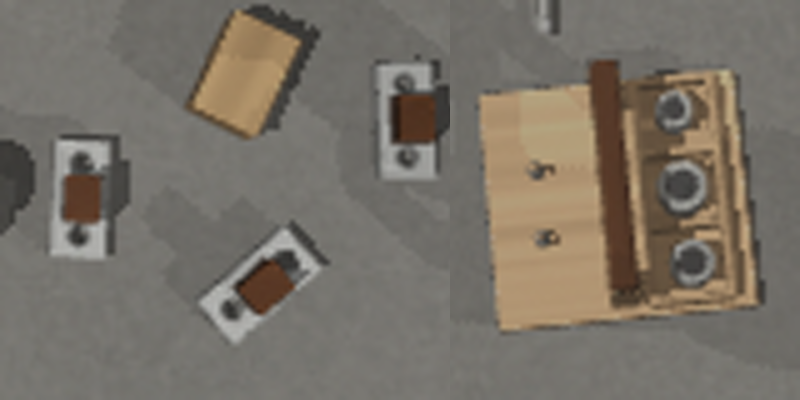

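The crop confirms it: the jig meant is at crop (407,118), or full-frame (422,254). It measures 61x30 mm with its top at 50 mm, at world (0.435,-0.285), the most -y of the three. In the tray the pegs are on the left and the three sockets on the right. Next I'll take wrist close-ups of the wide holder, tray and jig.

```bash
python3 - <<'E'
from plant import robot
import cv2,numpy as np,pickle
from h import *
np.set_printoptions(suppress=True,precision=4)
pi=np.pi; d={}
for n,p,y in(("jig",(0.40,-0.285,.28),-pi/2),("tray",(0.56,0.0,.36),0.08),("wide",(.53,.31,.36),0.0)):
    q=[robot.inverse_kinematics(p,(pi,0,yy)) for yy in (y,y+pi)]
    print(n,q)
ims=[]
for n,p,y in(("wide",(.54,.31,.36),0.0),("tray",(0.56,0.0,.34),0.08),("jig",(0.42,-0.285,.26),pi/2)):
    try: robot.goto(p,(pi,0,y))
    except robot.IKError: robot.goto(p,(pi,0,y-pi) )
    robot.sleep(.3); f=robot.grab_frame("wrist"); d[n]=f; ims.append(f["image"][:,:,::-1])
    print(n,np.round(-f["R"].T@f["t"],3),f["R"][2],f["fx"],robot.sense()["t"],robot.sense()["wrist_force"])
pickle.dump(d,open("f1.pkl","wb"))
m=cv2.vconcat([cv2.hconcat(ims[:2]),cv2.hconcat([ims[2],ims[2]*0])]);cv2.imwrite("pics/wr.png",cv2.resize(m,(800,500),interpolation=cv2.INTER_AREA))
E
```

```text
jig [array([ 0.5426,  0.1333, -0.0105,  1.9088,  0.0016,  1.0995, -2.6101]), array([ 1.003 ,  0.1712, -0.5288,  1.885 ,  0.0961,  1.1103,  0.4378])]
tray [array([ 0.5451,  0.2841, -0.7799,  1.6125,  0.2044,  1.3293, -1.7547]), array([ 0.763 ,  0.3879, -1.1215,  1.6027,  0.3547,  1.3758,  1.2516])]
wide [array([ 0.2045,  0.5722, -1.2593,  1.4777,  0.5438,  1.4836, -2.6239]), array([ 0.1723,  0.5295, -1.1743,  1.4792,  0.4882,  1.4553,  0.5628])]
wide [0.605 0.31  0.491] [-0.2604  0.0001 -0.9655] 305.1240095328674 4.1083 [0.2572 0.1367 0.2412]
tray [0.625 0.006 0.472] [-0.2593 -0.0209 -0.9656] 305.1240095328674 5.65 [-0.411  -0.0348  0.4251]
jig [ 0.42  -0.219  0.392] [-0.0006 -0.259  -0.9659] 305.1240095328674 7.7667 [-0.3709 -0.0609  1.2016]
```

View pics/wr.png

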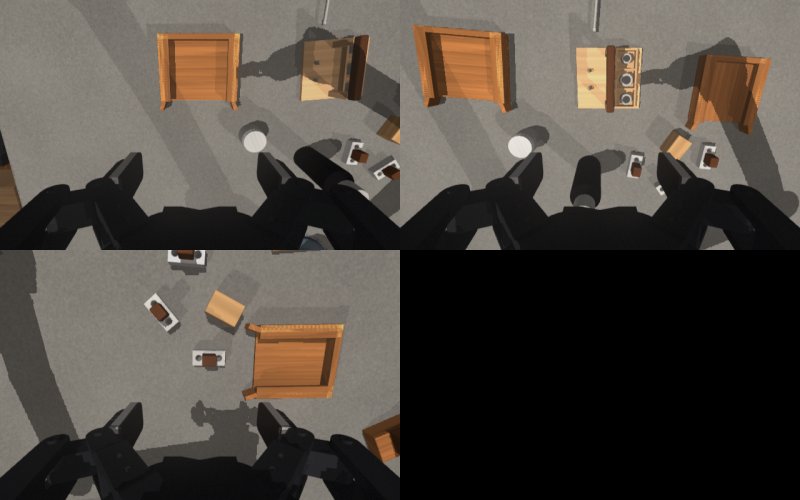

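Wrist views (shown at half size). Top left is the wide holder at (200,70), top right the tray at (608,78), and bottom left the chosen jig at (209,358). Next come measurements from the calibrated points.

```bash
python3 - <<'E'
import pickle;from h import *
d=pickle.load(open("f1.pkl","rb")); d0=pickle.load(open("f0.pkl","rb"))
def sel(f,c,r,lo,hi):
    P=cloud(f).reshape(-1,3); 
    k=(abs(P[:,0]-c[0])<r[0])&(abs(P[:,1]-c[1])<r[1])&(P[:,2]>lo)&(P[:,2]<hi)
    return P[k]
np.set_printoptions(suppress=True,precision=4)
for nm,f in(("wr",d["wide"]),("top",d0["top"])):
    for t,lo,hi in(("lips",.03,.045),("floor",.005,.012)):
        p=sel(f,(.61,.313),(.12 if t=="lips" else .072,.12 if t=="lips" else .062),lo,hi); print("wide",nm,t,len(p),np.nanmedian(p[:,2]),rect(p))
    p=sel(f,(.61,.313),(.12,.12),.03,.045)
    # lip inner edges per x slice; stop face
    inn=[(x,p[(abs(p[:,0]-x)<.005)&(p[:,1]>.313)][:,1].min(),p[(abs(p[:,0]-x)<.005)&(p[:,1]<.313)][:,1].max(),p[abs(p[:,0]-x)<.005][:,1].max(),p[abs(p[:,0]-x)<.005][:,1].min()) for x in np.arange(.53,.671,.02)]
    print(np.array(inn))
    print("stop",[(round(y,2),np.round(p[(abs(p[:,1]-y)<.006)][:,0].min(),4),np.round(p[(abs(p[:,1]-y)<.006)][:,0].max(),4)) for y in (.27,.29,.31,.33,.35)],"front",p[p[:,1]>.33][:,0].min(),p[p[:,1]<.3][:,0].min())
for nm,f in(("wr",d["tray"]),("top",d0["top"])):
    p=sel(f,(.61,-.013),(.09,.09),.084,.1); print("bar",nm,len(p),np.median(p[:,2]),rect(p))
    p=sel(f,(.61,-.013),(.1,.1),.005,.1); print("all",rect(p[p[:,2]<.035]))
    p=sel(f,(.61,.035),(.05,.03),.016,.03); print("pegs",len(p),[(np.round(q.mean(0),4),len(q)) for q in(p[p[:,0]>.607],p[p[:,0]<=.607])])
for nm,f in(("wr",d["jig"]),("top",d0["top"])):
    p=sel(f,(.435,-.285),(.045,.03),.012,.056);print("jig",nm,len(p),rect(p)); t=p[p[:,2]>.042];print("grip",np.median(t[:,2]),rect(t)); t=p[p[:,2]<.03];print("block",rect(t))
E
```

```text
wide wr lips 4910 0.03363878767205486 (array([602.7, 313.3]), array([172.6, 190.5]), 0.0)
wide wr floor 7721 0.007706274926564569 (array([608.4, 313. ]), array([139.7, 124. ]), 0.1)
[[0.53   0.393  0.234  0.4066 0.2214]
 [0.55   0.3811 0.2467 0.4054 0.2225]
 [0.57   0.3804 0.2461 0.4058 0.2221]
 [0.59   0.3802 0.2466 0.4047 0.2215]
 [0.61   0.3803 0.2462 0.4052 0.2227]
 [0.63   0.3807 0.2469 0.4053 0.222 ]
 [0.65   0.3806 0.2461 0.4054 0.2216]
 [0.67   0.3806 0.2468 0.4045 0.2215]]
stop [(0.27, np.float64(0.6777), np.float64(0.6889)), (0.29, np.float64(0.6776), np.float64(0.689)), (0.31, np.float64(0.6777), np.float64(0.6889)), (0.33, np.float64(0.6776), np.float64(0.6889)), (0.35, np.float64(0.6777), np.float64(0.6886))] front 0.5165156451557779 0.5163848772813023
wide top lips 1117 0.03390003683726264 (array([601.9, 314.4]), array([188.3, 174. ]), 90.0)
wide top floor 1634 0.008063996141139129 (array([608.1, 313.8]), array([140.1, 122.3]), 0.0)
[[0.53   0.392  0.2343 0.4032 0.2203]
 [0.55   0.3806 0.2469 0.4049 0.2206]
 [0.57   0.3803 0.2442 0.4055 0.2215]
 [0.59   0.3801 0.2446 0.
[... 608 characters left out ...]
ay([0.6288, 0.0311, 0.0236]), 23), (array([0.5891, 0.0279, 0.0221]), 21)]
bar top 268 0.0915221881589816 (array([610.9, -14.6]), array([125.6,  15.8]), 4.7)
all (array([611.7, -14.1]), array([196.2, 189.9]), 89.5)
pegs 15 [(array([0.6287, 0.0291, 0.0197]), 8), (array([0.5837, 0.0384, 0.0201]), 7)]
jig wr 1187 (array([ 436.8, -285.9]), array([30.4, 63.5]), 89.9)
grip 0.0495470716767888 (array([ 437.2, -285.8]), array([25.2, 20.1]), 0.4)
block (array([ 436.8, -285.9]), array([30.4, 63.5]), 89.9)
jig top 235 (array([ 435.3, -285.4]), array([29.9, 61.2]), 90.0)
grip 0.04910581193822308 (array([ 435.5, -285.5]), array([19.8, 24.5]), 89.2)
block (array([ 435.3, -285.4]), array([29.9, 61.2]), 90.0)
```

Measurements agree with the given sizes:
- **Wide home:** (0.608, 0.3135), yaw 0. Floor 140 mm long, lips 134 mm apart.
- **Tray:** (0.6125, -0.0148), yaw 0.085. Bar 127x16 mm with its top at 0.0915.
- **Pegs midpoint:** (0.6088, 0.0298), spacing 39.8 mm.
- **Jig:** (0.4368, -0.2859), yaw 0.

I'll grasp the jig now.

```bash
python3 - <<'E'
from plant import robot
import cv2,numpy as np,pickle
from h import *
np.set_printoptions(suppress=True,precision=4)
pi=np.pi
y0=pi/2
print(robot.sense()["tcp_rot"],robot.sense()["joint_pos"])
robot.goto((.4368,-.2859,.14),(pi,0,y0))
robot.grip(.75)
robot.move_straight((.4368,-.2859,.0345),vel=.1)
print(robot.sense()["tcp_pos"])
robot.grip(0,strength=50); s=robot.sense();print(s["opening"],s["gripper_force"],s["tcp_pos"])
robot.move_straight((.4368,-.2859,.20),vel=.15)
print(robot.sense()["wrist_force"])
robot.goto((.6088,.0298,.20),(pi,0,y0+.085)); robot.move_straight((.6088,.0298,.105),vel=.12)
robot.sleep(.3)
s=robot.sense();print(s["t"],s["opening"],s["tcp_pos"],s["tcp_rot"],s["wrist_force"],s["joint_pos"])
d={n:robot.grab_frame(n) for n in("wrist","top","side")}
pickle.dump(d,open("f2.pkl","wb"))
w=d["wrist"]["image"];cv2.imwrite("pics/place.png",w[:,:,::-1])
P=cloud(d["top"]).reshape(-1,3)
E
```

```text
[3.1415 0.0001 1.5713] [ 1.537   0.5188 -1.3761  1.8544  0.5426  1.229  -0.0094]
[ 0.4373 -0.2861  0.0351]
0.293914518309593 50.43430209159851 [ 0.4372 -0.2861  0.035 ]
[ 0.2993 -0.6027 -2.5931]
14.15 0.29477778149170064 [0.6091 0.0298 0.1055] [3.1407 0.0002 1.6557] [-0.7919 -0.0715 -1.9675] [ 0.5857  0.7644 -1.0479  1.7805  0.7583  1.06   -0.6594]
```

View pics/place.png

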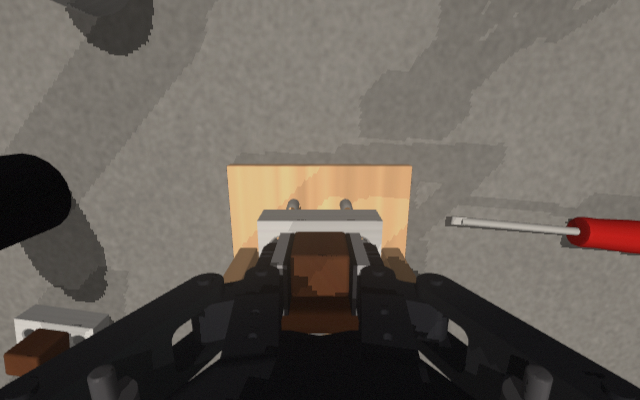

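The wrist view shows the jig held level at (320,220), with both pegs at (293,205) and (346,205) beyond it. I'll check the offset between them and then lower it.

```bash
python3 - <<'E'
import pickle;from h import *
np.set_printoptions(suppress=True,precision=4)
d=pickle.load(open("f2.pkl","rb"));f=d["wrist"];P=cloud(f).reshape(-1,3)
R=np.array([[np.cos(.085),-np.sin(.085)],[np.sin(.085),np.cos(.085)]])
L=P.copy();L[:,:2]=(P[:,:2]-[.6088,.0298])@R   # tray-aligned about pegs mid
k=(abs(L[:,0])<.04)&(abs(L[:,1])<.025)
b=L[k&(L[:,2]>.078)&(L[:,2]<.096)];print("block top z",np.median(b[:,2]),"x",np.percentile(b[:,0],[.5,99.5]),"y",np.percentile(b[:,1],[1,99.5]),len(b))
k=(abs(L[:,0])<.03)&(abs(L[:,1])<.03)&(L[:,2]>.016)&(L[:,2]<.03)
for s in(-1,1):
    q=L[k&(L[:,0]*s>0)];print("peg",len(q),(q.min(0)+q.max(0))/2,q.max(0))
pl=L[(abs(L[:,2]-.01)<.004)&(abs(L[:,0])<.09)&(abs(L[:,1])<.05)];print("plate",np.percentile(pl,[.5,99.5],axis=0))
E
```

```text
block top z 0.08993356462392899 x [-0.0321  0.0315] y [-0.0012  0.0151] 2976
peg 76 [-0.0205  0.0026  0.021 ] [-0.0162  0.0051  0.0259]
peg 76 [0.0192 0.0027 0.0211] [0.0236 0.005  0.0261]
plate [[-0.07   -0.0396  0.0078]
 [ 0.0686  0.0303  0.0119]]
```

Jig and pegs are aligned to within about 0.5 mm. Lowering.

```bash
python3 - <<'E'
from plant import robot
import cv2,numpy as np,pickle
np.set_printoptions(suppress=True,precision=4)
robot.move_straight((.6084,.0302,.065),vel=.1)
c=robot.move_straight((.6084,.0302,.0435),vel=.03,contact_N=6)
s=robot.sense();print(c,s["tcp_pos"],s["wrist_force"],s["t"])
if s["tcp_pos"][2]<.0475:
    robot.grip(.6); robot.sleep(.1); p=robot.sense()["tcp_pos"]
    robot.move_straight((.6084,.0302,.15),vel=.15)
    robot.goto((.6125,-.0148,.17),(np.pi,0,.085)); robot.sleep(.2)
    s=robot.sense();print(s["t"],s["tcp_pos"],s["tcp_rot"],s["joint_pos"])
    d={n:robot.grab_frame(n) for n in("wrist","top","side")};pickle.dump(d,open("f3.pkl","wb"))
    a=d["side"]["image"][170:270,240:370,::-1];cv2.imwrite("pics/seat.png",cv2.hconcat([cv2.resize(d["wrist"]["image"][:,:,::-1],(480,300)),cv2.resize(a,(320,300))]))
E
```

```text
True [0.6082 0.03   0.0451] [-0.6251 -0.4612  5.6815] 15.4917
18.1833 [ 0.6123 -0.0146  0.1696] [-3.1411  0.0006  0.0856] [ 0.4912  0.5495 -0.7493  1.7324  0.4271  1.0307 -1.8947]
```

View pics/seat.png

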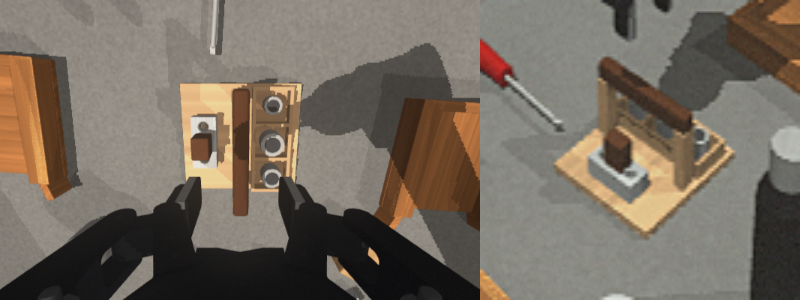

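```bash
python3 - <<'E'
import pickle;from h import *
from plant import robot
np.set_printoptions(suppress=True,precision=4)
d=pickle.load(open("f3.pkl","rb"));f=d["wrist"];P=cloud(f).reshape(-1,3)
def sel(c,r,lo,hi):
    k=(abs(P[:,0]-c[0])<r[0])&(abs(P[:,1]-c[1])<r[1])&(P[:,2]>lo)&(P[:,2]<hi);return P[k]
p=sel((.61,-.013),(.09,.09),.084,.1);print("bar",rect(p),np.median(p[:,2]))
p=sel((.61,.03),(.05,.028),.024,.036);print("block",rect(p),np.percentile(p[:,2],[5,50,95]))
p=sel((.61,.03),(.05,.028),.05,.066);print("grip",rect(p),np.percentile(p[:,2],[5,50,95]))
for y in(0,np.pi):
    for q in((.6125,-.0148,.075,y+.085),(.6125,-.0148,.2,y+.085),(.43,.3135,.2,y),(.43,.3135,.085,y),(.608,.3135,.085,y),(.608,.3135,.2,y)):
        j=robot.inverse_kinematics(q[:3],(np.pi,0,q[3]));print(y>1,q[:3],j)
E
```

```text
bar (array([612.4, -15.1]), array([127.3,  16. ]), 4.8) 0.0916303196145536
block (array([607.8,  29.4]), array([64.5, 30.3]), 4.7) [0.0265 0.0297 0.0312]
grip (array([607.9,  29.4]), array([26.3, 20.3]), 4.5) [0.0544 0.0597 0.0608]
False (0.6125, -0.0148, 0.075) [ 0.4395  0.6571 -0.6804  1.8025  0.5262  0.8712 -1.974 ]
False (0.6125, -0.0148, 0.2) [ 0.5044  0.5186 -0.7659  1.703   0.3995  1.0831 -1.8726]
False (0.43, 0.3135, 0.2) [-0.0223  0.4117 -0.873   1.8837  0.369   1.0161 -2.6238]
False (0.43, 0.3135, 0.085) [-0.24    0.5096 -0.6024  1.99    0.4112  0.7635 -2.6567]
False (0.608, 0.3135, 0.085) [-0.1001  0.7379 -0.6708  1.6158  0.529   0.9767 -2.518 ]
False (0.608, 0.3135, 0.2) [-0.0633  0.6268 -0.7345  1.5245  0.4427  1.1621 -2.4517]
True (0.6125, -0.0148, 0.075) [ 0.7588  1.0067 -1.3132  1.7857  1.043   1.2405  0.794 ]
True (0.6125, -0.0148, 0.2) [ 0.7263  0.7001 -1.1778  1.6916  0.6844  1.227   1.0396]
True (0.43, 0.3135, 0.2) [ 0.1591  0.5437 -1.171   1.8759  0.5625  1.105   0.3418]
True (0.43, 0.3135, 0.085) [ 0.1825  0.8829 -1.3187  1.9698  0.9723  1.1327  0.0113]
True (0.608, 0.3135, 0.085) [ 0.1765  1.0428 -1.2751  1.5993  1.0298  1.3016  0.3036]
True (0.608, 0.3135, 0.2) [ 0.1939  0.9249 -1.35    1.5094  0.9054  1.4327  0.3772]
```

The jig is seated: block top at 0.0297, centred within 1 mm, same yaw as the tray. I'll flip the wrist half a turn to stay away from the joint limits, then grip the bar and lift.

```bash
python3 - <<'E'
from plant import robot
import numpy as np
np.set_printoptions(suppress=True,precision=4)
pi=np.pi
j=list(robot.sense()["joint_pos"]); j[6]+=pi; robot.move_joints(j)
s=robot.sense();yaw=s["tcp_rot"][2];print(s["tcp_pos"],yaw,s["joint_pos"])
b=(.6124,-.0150)
robot.grip(.55)
robot.move_straight((*b,.12),vel=.12,attitude=(pi,0,.085+pi))
robot.move_straight((*b,.0745),vel=.08)
s=robot.sense();print(s["tcp_pos"])
robot.grip(0,strength=90); s=robot.sense();print(s["opening"],s["gripper_force"],s["tcp_pos"],s["wrist_force"])
robot.move_straight((*b,.20),vel=.1); robot.sleep(.2)
s=robot.sense();print(s["t"],s["wrist_force"],s["torque"],s["opening"],s["joint_pos"])
for q in((.43,.3135,.2),(.43,.3135,.085),(.61,.3135,.085)):print(robot.inverse_kinematics(q,(pi,0,pi)))
E
```

```text
[ 0.6124 -0.0147  0.1699] -3.056543665742635 [ 0.4912  0.5491 -0.7491  1.7322  0.427   1.0307  1.2465]
[ 0.6126 -0.0148  0.0745]
0.17060492351451306 88.16139936447144 [ 0.6128 -0.0152  0.0753] [-1.3375 -1.4686  5.636 ]
24.4917 [ 0.1616  0.8505 -7.0611] [-0.1057 -0.0254 -0.0188] 0.16839971127490758 [ 0.505   0.5193 -0.7663  1.7036  0.3997  1.0831  1.2689]
[-0.0146  0.4154 -0.8842  1.8833  0.3754  1.0184  0.512 ]
[-0.1325  0.5532 -0.7513  1.9843  0.521   0.8045  0.388 ]
[-0.0958  0.7425 -0.6775  1.6109  0.535   0.9814  0.6217]
```

```bash
python3 - <<'E'
from plant import robot
from h import *
import pickle
np.set_printoptions(suppress=True,precision=4)
pi=np.pi
robot.move_straight((.43,.3135,.2),vel=.13,attitude=(pi,0,pi))
robot.move_straight((.43,.3135,.12),vel=.1); robot.sleep(.3)
s=robot.sense();print(s["t"],s["tcp_pos"],s["tcp_rot"],s["opening"])
d={n:robot.grab_frame(n) for n in("wrist","top","side")};pickle.dump(d,open("f4.pkl","wb"))
cv2.imwrite("pics/carry.png",cv2.hconcat([cv2.resize(d[n]["image"][:,:,::-1],(400,250)) for n in("wrist","side")]))
for n in("wrist","top","side"):
    P=cloud(d[n]).reshape(-1,3)
    k=(abs(P[:,0]-.43)<.085)&(abs(P[:,1]-.3135)<.09)&(P[:,2]>.04)&(P[:,2]<.06)
    p=P[k]; print(n,len(p),rect(p) if len(p) else 0, np.percentile(p,[.5,50,99.5],axis=0) if len(p) else 0)
    if len(p)>200:
        A=np.c_[p[:,:2]-[.43,.3135],np.ones(len(p))]; m=p[:,1]>.35; 
        print(" plate plane",np.linalg.lstsq(A[m],p[m,2],rcond=None)[0])
E
```

```text
28.7833 [0.4302 0.3136 0.1204] [3.1413 0.0008 3.1414] 0.170869699419584
wrist 14733 (array([419.3, 313.6]), array([150.3, 120.2]), 90.0) [[0.3594 0.2393 0.0532]
 [0.3891 0.3341 0.0549]
 [0.4761 0.3881 0.0596]]
 plate plane [ 0.0001 -0.0037  0.0552]
top 776 (array([434.1, 313.9]), array([152.5, 128.2]), 89.2) [[0.3717 0.2386 0.0459]
 [0.4585 0.2733 0.0547]
 [0.4988 0.3881 0.0596]]
 plate plane [-0.0942 -0.0207  0.0608]
side 1934 (array([428. , 314.3]), array([152.1, 143.6]), 89.5) [[0.3575 0.2393 0.0466]
 [0.4065 0.3406 0.0559]
 [0.4979 0.3895 0.0597]]
 plate plane [ 0.0063 -0.037   0.0578]
```

View pics/carry.png

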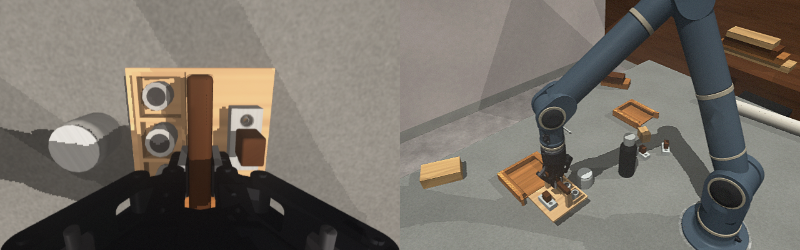

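Wrist view: the tray hangs level, yaw 0, y centre 0.3136, with the sockets at (158,95) and (162,140) in their compartments and the jig seated at (248,130). Its underside is 75 mm below the TCP. Lowering and sliding in.

```bash
python3 - <<'E'
from plant import robot
from h import *
np.set_printoptions(suppress=True,precision=4)
robot.move_straight((.43,.3135,.0862),vel=.08)
def st(c):
    s=robot.sense();print(c,s["t"],s["tcp_pos"],s["wrist_force"],s["opening"])
    return s
st(0)
c=robot.move_straight((.50,.3135,.0862),vel=.06,contact_N=12);s=st(c)
if not c:
    c=robot.move_straight((.59,.3135,.0862),vel=.05,contact_N=12);s=st(c)
if not c:
    c=robot.move_straight((.615,.3135,.0862),vel=.02,contact_N=10);s=st(c)
E
```

```text
0 29.5083 [0.4298 0.3136 0.0858] [ 0.0966  0.2602 -6.085 ] 0.17076150350381197
False 30.825 [0.4994 0.3136 0.0862] [-0.4437  1.1169 -7.0283] 0.17046407753564932
False 32.775 [0.5897 0.3136 0.0862] [-0.4376 -0.6937 -7.3463] 0.1720957416032648
True 33.8333 [0.6082 0.3129 0.0839] [-1.0078 -1.7716 -3.9781] 0.16790405794241223
```

```bash
python3 - <<'E'
from plant import robot
from h import *
import pickle
np.set_printoptions(suppress=True,precision=4)
def st(c):
    s=robot.sense();print(c,s["t"],s["tcp_pos"],s["wrist_force"],s["opening"]);return s["tcp_pos"]
p=st(0)
c=robot.move_straight((p[0]-.001,.3135,.0828),vel=.02,contact_N=8);p=st(c)
c=robot.move_straight((.613,.3135,p[2]),vel=.02,contact_N=12);p=st(c)
robot.grip(.45); robot.sleep(.2); p=st("open")
robot.move_straight((p[0],p[1],.2),vel=.15)
robot.goto((.54,.31,.34),(np.pi,0,np.pi)); robot.sleep(.2)
d={n:robot.grab_frame(n) for n in("wrist","top","side")};pickle.dump(d,open("f5.pkl","wb"))
cv2.imwrite("pics/home.png",cv2.hconcat([d["wrist"]["image"][0:260,160:460,::-1],cv2.resize(d["side"]["image"][220:340,130:290,::-1],(347,260))]))
for n in("wrist","top"):
    P=cloud(d[n]).reshape(-1,3)
    sel=lambda cx,cy,rx,ry,lo,hi:P[(abs(P[:,0]-cx)<rx)&(abs(P[:,1]-cy)<ry)&(P[:,2]>lo)&(P[:,2]<hi)]
    b=sel(.608,.3135,.09,.05,.088,.108);print(n,"bar",rect(b),np.median(b[:,2]))
    g=sel(.608,.3585,.05,.03,.032,.044);print(" block",rect(g),np.median(g[:,2]))
    pl=sel(.608,.345,.1,.025,.012,.024);print(" plate",np.median(pl[:,2]),np.percentile(pl,[.5,99.5],axis=0))
    A=np.c_[pl[:,:2]-[.608,.3135],np.ones(len(pl))];print(" tilt",np.linalg.lstsq(A,pl[:,2],rcond=None)[0])
    q=sel(.69,.3135,.02,.05,.03,.045);print(" stop face",np.percentile(q[:,0],[1,99]) if len(q) else 0)
st(1)
E
```

```text
0 33.8333 [0.6082 0.3129 0.0839] [-1.0078 -1.7716 -3.9781] 0.16790405794241223
False 34.0833 [0.6079 0.3133 0.0836] [-1.6631 -3.2299  2.4703] 0.16805948483649358
True 34.3833 [0.6088 0.3135 0.0839] [-2.6421 -1.7917  3.6077] 0.1712122230343435
open 34.9417 [0.6083 0.312  0.0827] [ 0.6895 -0.4976  0.7455] 0.44708274981442775
wrist bar (array([606.5, 314. ]), array([128.3,  14.7]), 0.0) 0.09934752369478793
 block (array([600.9, 365.9]), array([45.1, 85.4]), 89.9) 0.03669927709124206
 plate 0.017590752782234716 [[0.5363 0.3228 0.0131]
 [0.6767 0.3696 0.023 ]]
 tilt [0.003  0.0034 0.0176]
 stop face [0.6702 0.6871]
top bar (array([606.3, 313.6]), array([127.3,  17.9]), 0.2) 0.09873722105899504
 block (array([608.2, 365.5]), array([45.5, 96.1]), 89.9) 0.036387506475670024
 plate 0.017873263019773697 [[0.5381 0.3204 0.0129]
 [0.6777 0.3698 0.0231]]
 tilt [0.0027 0.0043 0.0177]
 stop face [0.6711 0.6884]
1 36.8917 [0.5402 0.3097 0.3387] [0.093  0.4223 0.0618] 0.45263775235106984
```

View pics/home.png

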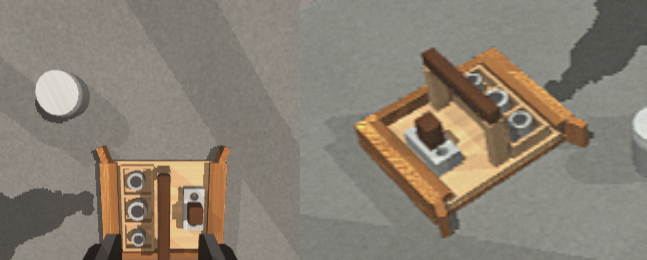

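Everything is in place, but the tray reads about 1.5 mm short of the stop (bar centre 0.6065 against 0.608). There's time for one gentle push on the front post with the closed fingers.

```bash
python3 - <<'E'
from plant import robot
from h import *
np.set_printoptions(suppress=True,precision=4)
def st(c):
    s=robot.sense();print(c,s["t"],s["tcp_pos"],s["wrist_force"]);return s["tcp_pos"]
robot.grip(0)
robot.move_straight((.49,.3135,.2),vel=.2); robot.move_straight((.49,.3135,.055),vel=.12)
c=robot.move_straight((.545,.3135,.055),vel=.025,contact_N=10);p=st(c)
robot.move_straight((p[0]-.03,.3135,.055),vel=.08); robot.move_straight((p[0]-.03,.3135,.2),vel=.15)
robot.goto((.54,.31,.34),(np.pi,0,np.pi)); robot.sleep(.2)
f=robot.grab_frame("wrist");P=cloud(f).reshape(-1,3)
sel=lambda cx,cy,rx,ry,lo,hi:P[(abs(P[:,0]-cx)<rx)&(abs(P[:,1]-cy)<ry)&(P[:,2]>lo)&(P[:,2]<hi)]
print("bar",rect(sel(.608,.3135,.09,.05,.088,.108)))
pl=sel(.608,.345,.1,.025,.012,.024);print("plate",np.median(pl[:,2]),np.percentile(pl,[.5,99.5],axis=0)[:,0])
g=sel(.608,.3585,.04,.02,.033,.044);g=g[g[:,1]<.377];print("block",rect(g),np.median(g[:,2]))
g=sel(.608,.3585,.04,.02,.063,.074);print("grip",rect(g),np.median(g[:,2]))
st(1)
E
```

```text
True 41.15 [0.5303 0.3133 0.0541] [-0.2959  0.0543  0.2048]
bar (array([579.6, 313.9]), array([74.1, 15.5]), 0.0)
plate 0.017575617030645613 [0.5365 0.6764]
block (array([606. , 358.4]), array([30.2, 65. ]), 89.8) 0.03742001750865637
grip (array([605.4, 358.6]), array([25.8, 19.6]), 1.1) 0.06739607544764442
1 43.675 [0.5395 0.3097 0.3385] [ 0.8925 -0.1093  0.7522]
```

The push met the stop at once and the tray moved only 0.2 mm, so it is home. The jig is still seated, 44.7 mm from the bar. Handing in.

```bash
python3 -c "
from plant import robot
print(robot.close_job())"
```

```text
the job is handed in; nothing more can be done
None
```

The job is handed in at about 44 s: the jig is seated on both pegs, and the loaded tray is in the wide holder against the back stop, released with all three sockets in their compartments; no verdict came back.

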